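# Hang a clip-on pencil barrel on the crock's rim

### The arm

A 6-joint arm with a two-finger parallel gripper is mounted at the origin on the work surface. World frame = base frame: x ahead of the robot, y to its left, z up, the work surface at z = 0. Lengths are in m, angles in rad, forces in N, time in s.
With the tool pointing down it reaches from about 0.35 to 0.975 m from the base axis. Payload 4.9 kg.
Tool frame: the origin (TCP) lies at the very end of the fingers, on their centre line; the grasp point (between the pads) lies ctrl.grip_point_offset behind it (ctrl.grip_point_offset is the distance from the TCP to the grasp point, in m); z points along the fingers, y is the direction in which the jaws open and shut (so a half turn about z gives the same grasp; the last joint's range is limited). The gripper opens to 85 mm and grips with 20 to 120 N. Pads are 22 mm wide; open, the fingers measure 114 mm over their backs; the gripper's body (76 mm by 85 mm) begins 54 mm behind the grasp point. The pads swing forward as they close: fully open they stand 13 mm farther back than shut.
Start: joints at [1.18, 0.053, 1.613, -0, 1.476, -0.119], TCP at [0.168, 0.602, 0.231] pointing down, gripper open.
Joint ranges: [-3.01, 3.01], [-1.01, 2.22], [0.06, 2.58], [-1.02, 4.17], [0.09, 2.62], [-3.14, 3.14]. Speed limits (rad/s): [2.57, 2.57, 3.14, 3.14, 3.14, 3.14].

### API

Orientations are given as a rotation vector (axis times angle).
In Python, from station import ctrl gives the robot as it stands. The module is installed in compiled form; this text tells all that it offers.
- The arm moves only by the shell command python3 -m creep 'ROWS' [FORCE]. ROWS is JSON, a list of rows, each a list of 5 numbers: the closure in counts, from 0 (fully open) to 255 (shut), then the shift along the tool's x, y, z in mm, then the turn about the tool's z in rad. A call has 1 to 12 rows; each row is the pose to reach, as a shift and turn from the pose commanded when the call began, along the tool's axes at that moment; what a row does not reach only later rows make up. A row lasts 1/12 s, in which the tool goes at most 41.7 mm and 7.16 degrees, less where a joint would pass 70% of its speed; a pose out of reach is approached as far as the arm can. A call with a gripper value outside its range is refused whole. The fingers move at their own pace and stop on an object; FORCE is the grip in N (left out, the last holds). Time passes only in rows, so rows that repeat a pose let the fingers close. It gives the time, the measured TCP pose, the force and the opening at its end, in the units of the state.
- ctrl.get_obs(): the state, without advancing time (a new reading comes with each control period).
- ctrl.get_image(name): name is "side" or "top" or "wrist"; returns the picture (384x512x3 uint8, red, green, blue); there is no depth.
- ctrl.calibration(name): a dict with "fx", "fy", "cx", "cy" (pixels), "k1" (the pictures are not rectified: a ray, as slopes to the right and down, at radius r is drawn at 1 + k1 r^2 times it, then the intrinsics apply), "R" (3x3) and "t" (3): a world point X has camera coordinates R X + t. Camera axes: x right, y down, z forward; pixel columns grow to the right and rows downward; lengths in m; the calibration is good to about 2 mm. A picture is of the moment at which its call begins: read the wrist's pose just before it. calibration takes no time and is no camera call; for the wrist camera it gives the pose at the moment of the call.
- ctrl.finish_job(): hands the job in, once; it reports no verdict.
Trained networks look in the newest picture that a camera, given by its name, has taken for a name from the list of things; names that differ only in an ending like _2 or _b are one class to them, and where a whole thing is asked for, a point or a joint stands for the part that bears it (a point fixed in the world has none). Each returns a list of dicts, best first, with "conf" (0 to 1); they miss things now and then, are a little off and sometimes report something else, mostly with a low value. They report only what shows in the picture. A call takes as long as a camera call. They do not tell look-alikes from the thing itself.
- ctrl.boxes_of(camera, label): "rect" ([left, top, width, height] in pixels, round what is visible of it).
- ctrl.outline_of(camera, label): "mask" (384x512 bool, what is visible of it) and "rect" ([left, top, width, height] in pixels, round what is visible of it).
The state is a dict: "t": time; "q": joint angles; "dq": joint speeds; "effort": joint torques, N m; "tool_pos": TCP position; "tool_rot": TCP orientation; "contact_force": force on the tool from outside, world axes, zero at the start; "wrist_torque": the same for the moment, N m; "opening": finger opening in m.
Only numpy, scipy, OpenCV 4.12 (cv2) and the standard library are available. Lean on these libraries where they do the work, as an engineer would, in place of code of your own. Each camera call takes 0.05 s, during which the arm holds its last target. There are 200 camera calls.

### The job

Take the long pencil barrel with the pocket clip out of its drilled stand and hang it by its own clip on the rim of the tall crock: barrel upright inside the crock and off its floor, clip leg outside, clip seated fully down on the rim. Feel it down gently: do not let it drop the last bit or press hard (well under 30 N), since the clip sits at a different height on every barrel. Keep the crock standing about where it is and leave the other things on the turntable alone.

Things in the scene. Friction and masses are not known exactly. Their poses are not given: they have to be found in the camera images.
- barrel: Loose pencil barrel: round plastic rod, 12 mm diameter, 152 mm long, 45 g, upright in a hole of the stand, with a steel slip-on pocket clip. Origin: centre of its foot; z up the rod; x points to the side where the clip stands out (any yaw). The clip's height is NOT reported: underside of its collar and bridge is 62 to 90 mm above the foot, differing each time. Above 97 mm it is bare.
- barrel_top (a point): Centre of the barrel's top end, 152 mm above the foot; same axes. The clip: collar 16 mm wide, 6 mm high; a 3 mm thick bridge from its lower edge along +x; a leg down, 7 mm wide, 2.5 thick, inner face 13.5 mm from the axis (7.5 mm clear of the rod), tip 32 mm below the bridge's underside and splayed 2 mm outward; all within 19 mm of the axis. It slips on the rod only above 40 N.
- crock: Loose unglazed round crock standing on the turntable, about 0.8 kg, outer diameter 84 mm, straight upright walls 5 mm thick (inner diameter 74 mm), 115 mm high, its floor 8 mm thick; open and empty. Origin at the centre of its underside, z up. It slides if pushed sideways with more than a few newtons.
- stand: Fixed light-wood block, 50 x 100 x 35 mm (x, y, z), on the turntable. Origin at the centre of its underside. The barrel stands in a hole at y = -22 mm, 13.5 mm in diameter, whose bottom is 15 mm above the underside (20 mm deep); the clutch tube stands in a second hole at y = +26 mm.
- turntable: Wooden lazy-susan disc, 380 mm in diameter, top 25 mm above the table, locked so that it does not turn. Origin at the centre of its underside.
- ramekin: Bystander: chipped white porcelain ramekin, 80 mm in diameter, 45 mm high, loose on the turntable. Origin at the centre of its underside.
- trinket_box: Bystander: closed brass trinket box with a latch, 62 x 87 x 46 mm, loose on the turntable. Origin at the centre of its underside.
- clutch_tube: Bystander: steel clutch tube, 9 mm in diameter, 60 mm long, upright in the stand's second hole, 48 mm from the barrel. Origin at the centre of its foot.
- rubber_grip: Bystander: rubber grip sleeve, 18 mm in diameter, 30 mm high, standing loose on the turntable. Origin at the centre of its underside.
Mind the look-alikes: they are no part of the job. Leave any black or blue look-alike of the crock alone.

How it is judged:
On the way:
1. the barrel is lifted clear out of the stand (z of barrel in the frame of stand above 0.05 m), for 0.1 s.
At the end, for the whole second after the job is handed in: The barrel hangs at rest by its clip, released: foot 20 to 55 mm above the underside of the crock (off the floor, clip on the rim), axis within 37 mm of the crock's axis and within 0.2 rad of upright, bearing on the crock, which stands upright and still (z of barrel in the frame of crock between 0.02 and 0.055 m and horizontal distance between barrel and crock below 0.037 m and angle between barrel's own z axis and vertical below 0.2 rad and contact force between barrel and crock above 0.05 N and linear speed of each of barrel, crock below 0.02 m/s and contact force between the fingers and barrel below 0.05 N and angle between crock's own z axis and vertical below 0.05 rad); the robot touches nothing.
It fails at once if the barrel falls (faster than 0.2 m/s while not held) (linear speed of barrel above 0.2 m/s and contact force between the fingers and barrel below 0.02 N).
It fails at once if the barrel or its clip is pressed on the crock with more than 30 N (contact force between barrel and crock above 30 N).
It fails at once if the crock is shoved more than 30 mm or tipped (distance of crock from where it was at the start of the episode above 0.03 m or angle between crock's own z axis and vertical above 0.2 rad).
It fails at once if a bystander is moved more than 20 mm (distance of any of ramekin, trinket_box, clutch_tube, rubber_grip from where it was at the start of the episode above 0.02 m).
It also fails if it takes over 45 s, if anything falls off the work surface, if the arm or the gripper's body presses on something with over 40 N, if the wrist force passes 120 N, or if a joint passes its speed limit or range.

## Working session

There is one attempt and no reset: what is moved stays moved. The work goes in short steps, Python scripts to look and compute and a shell command to move; the robot and the scene stay as the last step left them, time stands still between calls to the robot, and variables do not carry over. Pictures are saved under pics/ and viewed, about 8 in all and at most 12, crops included, and the job is handed in when it is done.

```bash
mkdir -p pics; cat > h.py <<'E'
import numpy as np, cv2
from scipy.spatial.transform import Rotation as Ro
from station import ctrl
def K(c): return np.array([[c['fx'],0,c['cx']],[0,c['fy'],c['cy']],[0,0,1.]]), np.array([c['k1'],0,0,0,0.])
def ray(c,uv):
    k,d=K(c); R=np.array(c['R']); t=np.array(c['t'])
    p=cv2.undistortPoints(np.array([[uv]],float),k,d)[0,0]
    return -R.T@t, R.T@np.array([p[0],p[1],1])
def onz(c,uv,z):
    o,d=ray(c,uv); return o+d*(z-o[2])/d[2]
def proj(c,X):
    k,d=K(c); return cv2.projectPoints(np.array(X,float).reshape(-1,1,3),cv2.Rodrigues(np.array(c['R']))[0],np.array(c['t'],float),k,d)[0][:,0]
def tri(c1,u1,c2,u2):
    o1,d1=ray(c1,u1);o2,d2=ray(c2,u2)
    s=np.linalg.lstsq(np.c_[d1,-d2],o2-o1,rcond=None)[0]
    a=o1+d1*s[0];b=o2+d2*s[1]; return (a+b)/2,np.linalg.norm(a-b)
def save(im,n): cv2.imwrite('pics/'+n,im[:,:,::-1])
E
python3 - <<'E'
from h import *
np.set_printoptions(precision=4,suppress=True)
ims=[]
for n in ['side','top']:
    im=ctrl.get_image(n); save(im,n+'0.png'); c=ctrl.calibration(n); print(n,'cam at',-np.array(c['R']).T@c['t'],c['fx'],c['k1'])
    for l in ['barrel','crock','stand']:
        print(l,[(round(b['conf'],2),[round(float(x)) for x in b['rect']]) for b in ctrl.boxes_of(n,l)])
o=ctrl.get_obs();print(o, ctrl.grip_point_offset); print(Ro.from_rotvec(o['tool_rot']).as_matrix())
E
```

```text
side cam at [0.2955 0.9251 0.9135] 496.0524520642975 0.010661419102354222
barrel [(0.73, [213, 181, 11, 45]), (0.22, [206, 207, 26, 36])]
crock [(0.98, [257, 290, 39, 64]), (0.81, [302, 143, 39, 49]), (0.75, [271, 199, 35, 57])]
stand [(0.71, [206, 207, 29, 36])]
top cam at [0.3867 0.0107 1.061 ] 419.55714161330496 -0.1500292890822838
barrel [(0.36, [232, 218, 34, 39])]
crock [(0.92, [113, 236, 50, 36]), (0.84, [232, 218, 32, 38])]
stand [(0.9, [232, 151, 38, 28])]
{'t': 0.4, 'q': array([ 1.18  ,  0.0528,  1.6131,  0.    ,  1.476 , -0.119 ]), 'dq': array([ 0.0003, -0.0009, -0.0014,  0.0018,  0.    ,  0.0022]), 'effort': array([ -0.0005, -39.3053, -36.9808,  -0.0001,   0.0025,  -0.    ]), 'tool_pos': array([0.1677, 0.602 , 0.2311]), 'tool_rot': array([-0.4256, -3.1125,  0.0005]), 'contact_force': array([-0.5792, -0.3323,  0.0105]), 'wrist_torque': array([0.0225, 0.0337, 0.0126]), 'opening': 0.08523771495938841} 0.0187
[[-0.9633  0.2684 -0.0001]
 [ 0.2684  0.9633 -0.0003]
 [ 0.     -0.0003 -1.    ]]
```

View pics/side0.png

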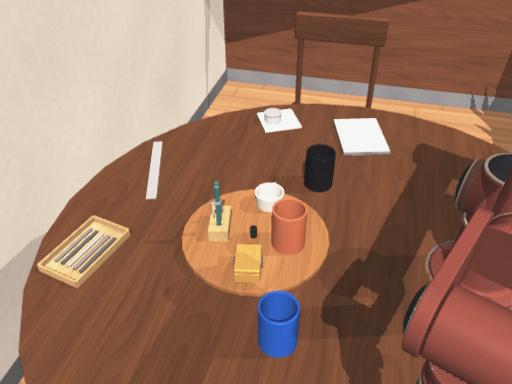

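View pics/top0.png

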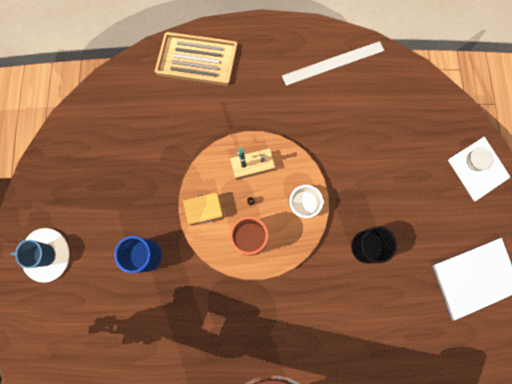

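Three crocks: terracotta (side 289,225 / top 249,237), which is on the turntable and unglazed, so it fits. The blue (278,325) and black (319,168) ones stand off it and are look-alikes. The barrel is the teal rod in the stand (side 218,200). I'll confirm with enlarged crops.

```bash
python3 - <<'E'
from h import *
a=cv2.imread('pics/side0.png')[165:270,180:320]; b=cv2.imread('pics/top0.png')[135:265,180:340]
a=cv2.resize(a,None,fx=5.6,fy=5.6,interpolation=cv2.INTER_CUBIC)[:590]
b=cv2.resize(b,None,fx=5,fy=5,interpolation=cv2.INTER_CUBIC)[:590]
cv2.imwrite('pics/ca.png',a);cv2.imwrite('pics/cb.png',b[:590])
E
```

```text
(no output)
```

View pics/ca.png

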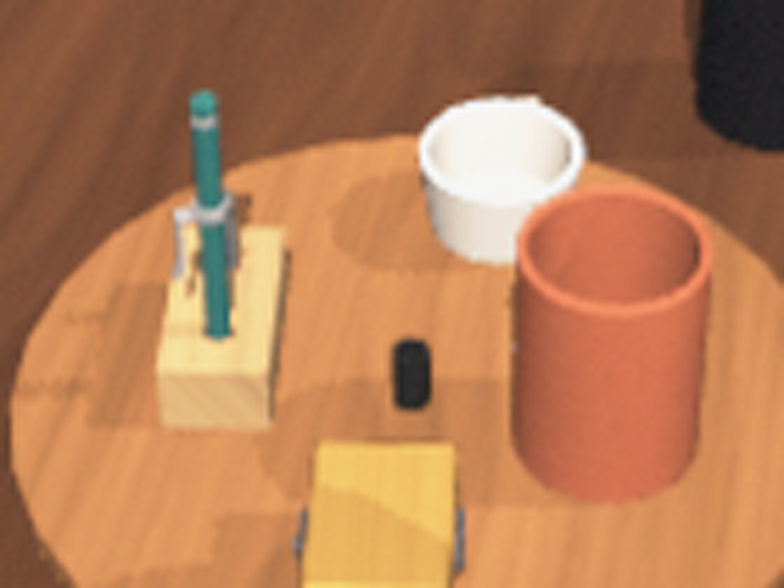

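View pics/cb.png

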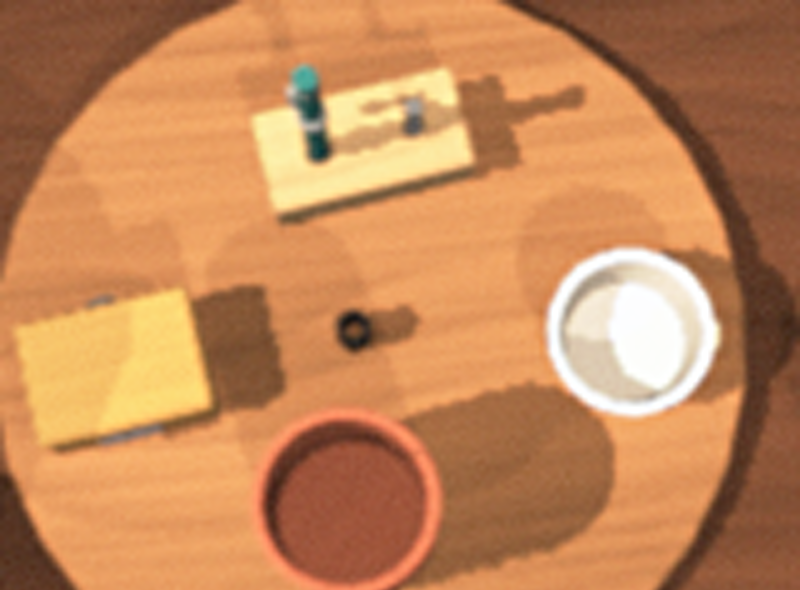

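```bash
python3 - <<'E'
from h import *
np.set_printoptions(precision=4,suppress=True)
s=ctrl.calibration('side');t=ctrl.calibration('top')
A=lambda u,v:(180+u/5.6,165+v/5.6)
B=lambda u,v:(180+u/5,135+v/5)
for n,z,a,b in [('btop',.192,A(204,100),B(305,77)),('bbase',.060,A(218,335),B(318,158)),('crockrim',.14,A(615,252),B(350,502))]:
    print(n,onz(s,a,z),onz(t,b,z),tri(s,a,t,b))
for n,a in [('collar',A(213,212)),('legtop',A(181,213)),('legtip',A(179,275))]:
  # intersect ray with vertical plane-ish: print for several z
  for z in (.10,.11,.12,.13): print(n,z,onz(s,a,z))
print('standcorners top z.06',[onz(t,B(*p),.06)[:2] for p in [(250,118),(450,70),(474,162),(280,213)]])
print('clutch',onz(t,B(414,105),.10),'grip',onz(t,B(354,330),.055),'box',[onz(t,B(*p),.071)[:2] for p in [(15,328),(183,290),(213,410),(50,445)]],'ram',onz(t,B(632,332),.07))
E
```

```text
btop [0.6284 0.0533 0.192 ] [0.6297 0.0516 0.192 ] (array([0.6295, 0.0516, 0.1907]), np.float64(0.001046876259607454))
bbase [0.6279 0.0568 0.06  ] [0.6253 0.0521 0.06  ] (array([0.6279, 0.0525, 0.0557]), np.float64(0.003095868350001176))
crockrim [0.4504 0.0456 0.14  ] [0.4512 0.0377 0.14  ] (array([0.4517, 0.0379, 0.1332]), np.float64(6.296615594878306e-05))
collar 0.1 [0.6404 0.0199 0.1   ]
collar 0.11 [0.6362 0.031  0.11  ]
collar 0.12 [0.6319 0.0421 0.12  ]
collar 0.13 [0.6277 0.0532 0.13  ]
legtop 0.1 [0.6543 0.0243 0.1   ]
legtop 0.11 [0.6498 0.0353 0.11  ]
legtop 0.12 [0.6454 0.0464 0.12  ]
legtop 0.13 [0.641  0.0575 0.13  ]
legtip 0.1 [0.6413 0.0648 0.1   ]
legtip 0.11 [0.637  0.0754 0.11  ]
legtip 0.12 [0.6328 0.0859 0.12  ]
legtip 0.13 [0.6285 0.0965 0.13  ]
standcorners top z.06 [array([0.6465, 0.0853]), array([ 0.6682, -0.0139]), array([ 0.6212, -0.0243]), array([0.5983, 0.0712])]
clutch [0.6403 0.0046 0.1   ] grip [0.5404 0.0364 0.055 ] box [array([0.5431, 0.1989]), array([0.5595, 0.1177]), array([0.5013, 0.1039]), array([0.4864, 0.1818])] ram [ 0.5335 -0.0968  0.07  ]
```

Barrel is at about (0.629, 0.0525), top 0.192. Clip points roughly 20° from +x, crock centre at (0.451, 0.04). I'll move above the barrel with the jaw axis along the clip direction.

```bash
python3 -m creep '[[0,-300,-200,-70,0.5],[0,-300,-200,-70,0.5],[0,-300,-200,-70,0.5],[0,-300,-200,-70,0.5],[0,-300,-200,-70,0.5],[0,-591,-406,-70,0.94],[0,-591,-406,-70,0.94],[0,-591,-406,-70,0.94],[0,-591,-406,-70,0.94],[0,-591,-406,-70,0.94],[0,-591,-406,-70,0.94],[0,-591,-406,-70,0.94]]'
python3 - <<'E'
from h import *
o=ctrl.get_obs();print(o['t'],o['tool_pos'],Ro.from_rotvec(o['tool_rot']).as_matrix().round(3))
E
```

```text
t: 1.4
tool_pos: [0.4879, 0.221, 0.2887]
tool_rot: [1.789, 2.582, 0.001]
contact_force: [1.1, 0.1, 0.3]
opening: 0.0855
1.4 [0.48788377 0.22096292 0.28865766] [[-0.351  0.936  0.001]
 [ 0.936  0.351  0.   ]
 [ 0.     0.001 -1.   ]]
```

```bash
python3 -m creep '[[0,-190,67,-5,0],[0,-190,67,-5,0],[0,-190,67,-5,0],[0,-190,67,-5,0],[0,-190,67,-5,0],[0,-190,67,-5,0],[0,-190,67,-5,0],[0,-190,67,-5,0]]'
python3 - <<'E'
from h import *
im=ctrl.get_image('wrist'); save(im,'w0.png'); c=ctrl.calibration('wrist')
o=ctrl.get_obs();print(o['t'],o['tool_pos'],Ro.from_rotvec(o['tool_rot']).as_matrix().round(3),-np.array(c['R']).T@c['t'],np.array(c['R']).round(2))
print(proj(c,[[.629,.0525,.192],[.629,.0525,.06]]))
E
```

```text
t: 2.07
tool_pos: [0.6163, 0.0685, 0.293]
tool_rot: [-1.789, -2.582, -0.0]
contact_force: [-0.2, -0.2, -0.3]
opening: 0.0853
2.1167 [0.61599209 0.06909915 0.29320273] [[-0.352  0.936 -0.   ]
 [ 0.936  0.352  0.   ]
 [ 0.    -0.    -1.   ]] [0.59144533 0.13399549 0.43597952] [[ 0.94  0.35 -0.  ]
 [ 0.34 -0.9   0.27]
 [ 0.1  -0.26 -0.96]]
[[260.98785392 214.36012422]
 [258.38318482 176.66218816]]
```

View pics/w0.png

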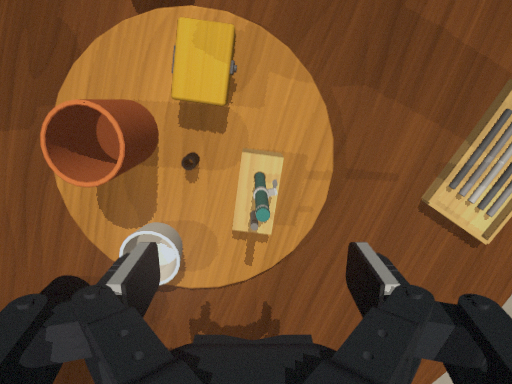

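```bash
python3 - <<'E'
from h import *
im=cv2.imread('pics/w0.png')
a=cv2.resize(im[160:230,225:295],None,fx=8,fy=8,interpolation=cv2.INTER_CUBIC)
b=cv2.resize(im[90:195,35:95+10],None,fx=5.333,fy=5.333,interpolation=cv2.INTER_CUBIC)[:560,:240]
b=cv2.resize(im[90:195,30:170],None,fx=5.333*140/186.7,fy=4,interpolation=cv2.INTER_CUBIC)
p=np.zeros((560,560+b.shape[1]-320+0,3),np.uint8)
cv2.imwrite('pics/w0c.png',a)
c=ctrl.calibration('wrist')
# draw predicted clip for yaws is left to fit; crock rim outer/inner overlay
th=np.linspace(0,2*np.pi,200)
cc=im[80:200,30:170].copy();cc=cv2.resize(cc,None,fx=5,fy=5,interpolation=cv2.INTER_CUBIC)
for r in (.037,.042):
    q=proj(c,np.c_[.4515+r*np.cos(th),.039+r*np.sin(th),0*th+.14])
    cv2.polylines(cc,[((q-[30,80]+.5)*5).astype(np.int32)],True,(255,255,0),1)
out=np.zeros((600,800,3),np.uint8);out[:280,:280]=cv2.resize(a,(280,280));
out=np.hstack([cv2.resize(a,(400,400)),cv2.resize(cc,(400,343)) if 0 else np.pad(cv2.resize(cc,(400,343)),((0,57),(0,0),(0,0)))])
cv2.imwrite('pics/w0c.png',out)
E
```

```text
(no output)
```

View pics/w0c.png

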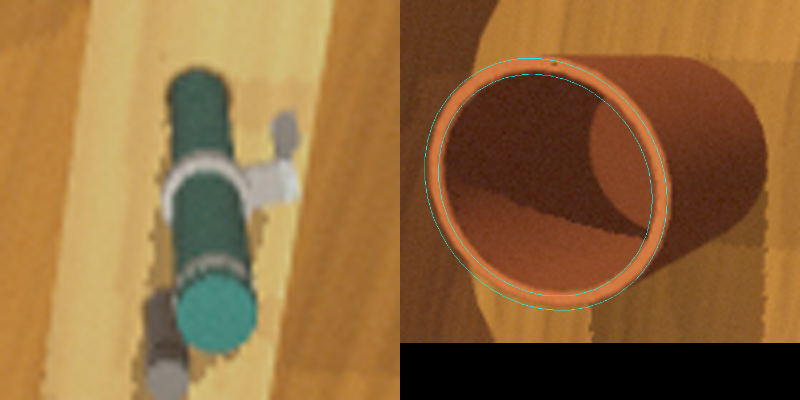

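```bash
python3 - <<'E'
from h import *
c=ctrl.calibration('wrist')
P=lambda u,v:(225+u/5.714-.5,160+v/5.714-.5)
bt=onz(c,P(216,312),.192); print('top',bt)
for z in (.116,.12,.124,.128,.132): print(z,proj(c,[[bt[0],bt[1],z]]),onz(c,P(292,183),z)-bt,onz(c,P(287,118),z-.03)-bt)
print(P(205,187))
E
```

```text
top [0.62991849 0.05308282 0.192     ]
0.116 [[260.27194055 188.93410668]] [ 0.01596742  0.00301266 -0.076     ] [ 0.01519746  0.00777819 -0.106     ]
0.12 [[260.35643478 189.97986673]] [ 0.01528687  0.00398647 -0.072     ] [ 0.01458405  0.00861406 -0.102     ]
0.124 [[260.44291882 191.05042015]] [ 0.01460632  0.00496028 -0.068     ] [ 0.01397064  0.00944994 -0.098     ]
0.128 [[260.53146333 192.14665352]] [ 0.01392577  0.00593409 -0.064     ] [ 0.01335722  0.01028581 -0.094     ]
0.132 [[260.62214234 193.26949591]] [ 0.01324522  0.00690791 -0.06      ] [ 0.01274381  0.01112168 -0.09      ]
(260.37679383969197, 192.2266363318166)
```

```bash
python3 -m creep '[[0,-20,7.5,20,0],[0,-20,7.5,50,0],[0,-20,7.5,80,0],[0,-20,7.5,110,0],[0,-20,7.5,130,0],[0,-20,7.5,142,0],[0,-20,7.5,142,0],[0,-20,7.5,142,0]]'
python3 - <<'E'
from h import *
im=ctrl.get_image('wrist'); save(im,'w1.png'); c=ctrl.calibration('wrist')
o=ctrl.get_obs();R=Ro.from_rotvec(o['tool_rot']).as_matrix();print(o['t'],o['tool_pos'])
print(proj(c,[o['tool_pos']-R[:,2]*d for d in (0,.0187,.041)]))
E
```

```text
t: 2.78
tool_pos: [0.6302, 0.0532, 0.1517]
tool_rot: [1.787, 2.583, 0.0]
contact_force: [1.0, 0.2, 1.0]
opening: 0.0852
2.8333 [0.6312049  0.05296976 0.15310438]
[[253.27965015 246.97369693]
 [253.313405   265.96220683]
 [253.36599403 295.97031878]]
```

View pics/w1.png

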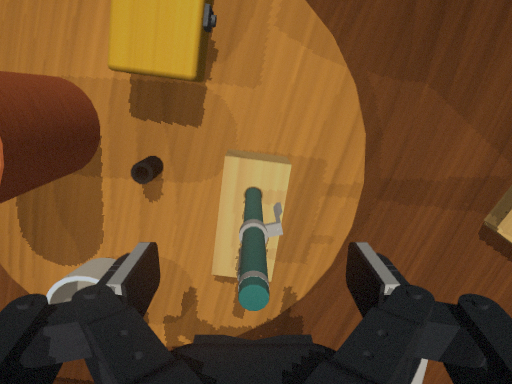

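```bash
python3 -m creep '[[255,0,0,0,0],[255,0,0,0,0],[255,0,0,0,0],[255,0,0,0,0],[255,0,0,0,0],[255,0,0,0,0],[255,0,0,0,0],[255,0,0,0,0]]' 60
python3 - <<'E'
from h import *
o=ctrl.get_obs();print(o['opening'],o['tool_pos'],o['contact_force'])
im=ctrl.get_image('wrist'); save(im,'w2.png')
a=cv2.resize(im[180:330,195:325],None,fx=4,fy=4,interpolation=cv2.INTER_CUBIC)
c=ctrl.calibration('wrist');R=Ro.from_rotvec(o['tool_rot']).as_matrix()
print(proj(c,[o['tool_pos']+R[:,2]*d for d in (-.041,0,.01,.02,.025,.03,.035,.11)]))
save(a,'w2c.png')
E
```

```text
t: 3.5
tool_pos: [0.6307, 0.0523, 0.1516]
tool_rot: [1.789, 2.582, 0.0]
contact_force: [0.0, -0.7, 1.7]
opening: 0.0105
0.0105299842889165 [0.63066144 0.05229718 0.15155061] [ 0.0283842  -0.74020308  1.66383532]
[[253.32895697 295.9654685 ]
 [253.248701   246.97117014]
 [253.23454281 238.47369332]
 [253.22185498 230.89356969]
 [253.21599385 227.40289195]
 [253.21042323 224.0915679 ]
 [253.20512234 220.94627367]
 [253.14827666 187.5562521 ]]
```

View pics/w2c.png

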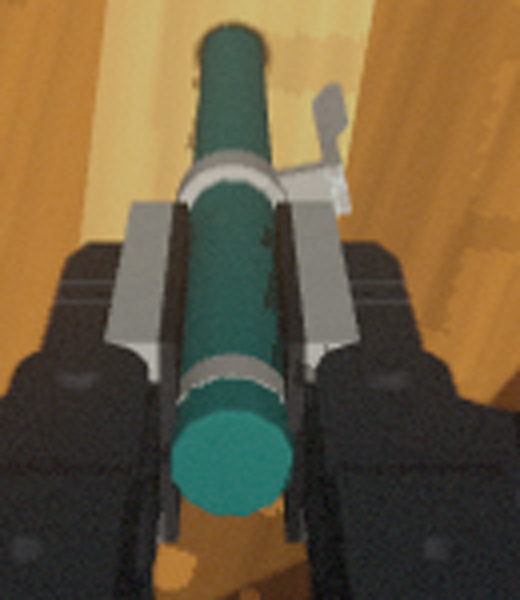

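```bash
python3 - <<'E'
from h import *
from scipy.optimize import least_squares
c=ctrl.calibration('wrist');o=ctrl.get_obs();R=Ro.from_rotvec(o['tool_rot']).as_matrix();T=o['tool_pos']
obs=np.array([[341,190],[331,88],[232,180]])/4+[195,180]-.5+.125
# barrel: axis at tool, foot depth below tcp =.1115
def mod(p):
    h,y,ex,ey=p; a=np.array([np.cos(y),np.sin(y),0]);X0=np.array([T[0],T[1],T[2]-.1115])+ex*R[:,0]+ey*R[:,1]
    z=np.array([0,0,1]);b=np.array([-np.sin(y),np.cos(y),0])
    return proj(c,[X0+a*.016+z*(h+.003),X0+a*.0168+z*(h-.032),X0+z*(h+.006)])
# collar front edge ring top (far side)->approx use centre of ring top: obs row tuned
f=lambda p:np.r_[(mod(p)-obs)[:2].ravel(),p[2:]*1000,(mod(p)-obs)[2,0]*.5]
r=least_squares(f,[.085,.36,0,0],x_scale=[.01,.3,.001,.001]);print(r.x,np.degrees(r.x[1]),r.fun,(mod(r.x)-[195,180])*4)
print('tool y yaw',np.degrees(np.arctan2(R[1,1],R[0,1])))
E
```

```text
[1.06513502e-01 9.95776803e-01 5.78755906e-04 2.45147905e-04] 57.05380812407279 [ 0.33259508 -0.8480755  -0.91185438  1.35786625  0.57875591  0.2451479
  0.59509197] [[340.83038033 185.107698  ]
 [325.8525825   91.93146501]
 [235.26073574 267.10493013]]
tool y yaw 20.5665140159354
```

```bash
python3 - <<'E'
from h import *
from scipy.optimize import least_squares
c=ctrl.calibration('wrist');o=ctrl.get_obs();R=Ro.from_rotvec(o['tool_rot']).as_matrix();T=o['tool_pos']
X0=np.array([T[0],T[1],T[2]-.1115]);z=np.array([0,0,1])
cr=lambda q:(q-[195,180]+.5)*4
for h in (.078,.08,.082,.084,.086,.088,.09): print(h,cr(proj(c,[X0+.008*R[:,0]+h*z,X0+.008*R[:,0]+(h+.006)*z]))[:,1].round(0))
for h in (.080,.084,.088):
  for yd in (10,20,30,40):
    y=np.radians(yd);a=np.array([np.cos(y),np.sin(y),0]);b=np.array([-np.sin(y),np.cos(y),0])
    print(h,yd,cr(proj(c,[X0+a*.016+b*.0035+z*(h+.003),X0+a*.016-b*.0035+z*(h+.003),X0+a*.017+z*(h-.032)])).round(0).tolist())
E
```

```text
0.078 [118. 132.]
0.08 [123. 137.]
0.082 [127. 142.]
0.084 [132. 147.]
0.086 [137. 152.]
0.088 [142. 158.]
0.09 [147. 163.]
0.08 10 [[349.0, 179.0], [339.0, 223.0], [332.0, 122.0]]
0.08 20 [[347.0, 160.0], [345.0, 206.0], [335.0, 105.0]]
0.08 30 [[342.0, 142.0], [348.0, 187.0], [334.0, 89.0]]
0.08 40 [[333.0, 126.0], [348.0, 169.0], [330.0, 73.0]]
0.084 10 [[351.0, 189.0], [341.0, 234.0], [334.0, 130.0]]
0.084 20 [[349.0, 171.0], [348.0, 217.0], [336.0, 113.0]]
0.084 30 [[344.0, 152.0], [351.0, 198.0], [335.0, 96.0]]
0.084 40 [[335.0, 135.0], [351.0, 179.0], [331.0, 80.0]]
0.088 10 [[354.0, 201.0], [343.0, 246.0], [336.0, 138.0]]
0.088 20 [[352.0, 181.0], [350.0, 228.0], [338.0, 121.0]]
0.088 30 [[346.0, 163.0], [353.0, 209.0], [337.0, 104.0]]
0.088 40 [[337.0, 145.0], [353.0, 190.0], [333.0, 87.0]]
```

```bash
python3 -m creep '[[255,0,0,-8,0],[255,0,0,-20,0],[255,0,0,-35,0],[255,0,0,-55,0],[255,0,0,-75,0],[255,0,0,-95,0],[255,0,0,-115,0],[255,0,0,-128,0],[255,0,0,-128,0],[255,0,0,-128,0]]'
python3 -m creep '[[255,8,-21,0,0],[255,16,-43,0,0],[255,26,-70,0,0],[255,36,-97,0,0],[255,46,-124,0,0],[255,51,-138,0,0],[255,54,-146.5,0,0],[255,54,-146.5,0,0],[255,54,-146.5,0,0],[255,54,-146.5,0,0]]'
python3 - <<'E'
from h import *
o=ctrl.get_obs();T=o['tool_pos'];print(o['t'],T,o['contact_force'],o['opening'])
R=Ro.from_rotvec(o['tool_rot']).as_matrix()
th=np.linspace(0,2*np.pi,100);outs=[]
for n,(u,v) in {'side':(250,130),'top':(205,185),'wrist':(195,170)}.items():
    im=ctrl.get_image(n); save(im,n+'3.png');c=ctrl.calibration(n)
    w=(100,130) if n!='wrist' else (130,169); u=190 if n=='wrist' else u
    f=4 if n!='wrist' else 4*100/130
    a=cv2.resize(im[v:v+w[1],u:u+w[0]],(400,520),interpolation=cv2.INTER_CUBIC).copy()
    for r in (.037,.042):
        q=(proj(c,np.c_[.4527+r*np.cos(th),.0393+r*np.sin(th),0*th+.14])-[u,v]+.5)*f
        if n=='wrist' or r==.042: cv2.polylines(a,[q.astype(np.int32)],True,(0,255,255),1)
    q=(proj(c,[T-[0,0,.1115],T+[0,0,.0405]])-[u,v]+.5)*f
    if n!='wrist':
        for p in q: cv2.circle(a,tuple(int(x) for x in p),3,(255,255,0),-1)
    outs.append(a)
save(np.hstack(outs[:2]),'c3.png'); save(outs[2],'c3w.png')
E
```

```text
t: 4.38
tool_pos: [0.6308, 0.0524, 0.2807]
tool_rot: [1.788, 2.581, 0.002]
contact_force: [-0.0, -0.3, -0.8]
opening: 0.0105
t: 5.22
tool_pos: [0.4748, 0.0514, 0.2787]
tool_rot: [-1.789, -2.582, 0.001]
contact_force: [0.2, 1.0, -0.8]
opening: 0.0102
5.2167 [0.47481571 0.05138806 0.27873061] [ 0.15196576  1.02187554 -0.84009714] 0.010201646429996679
```

View pics/c3.png

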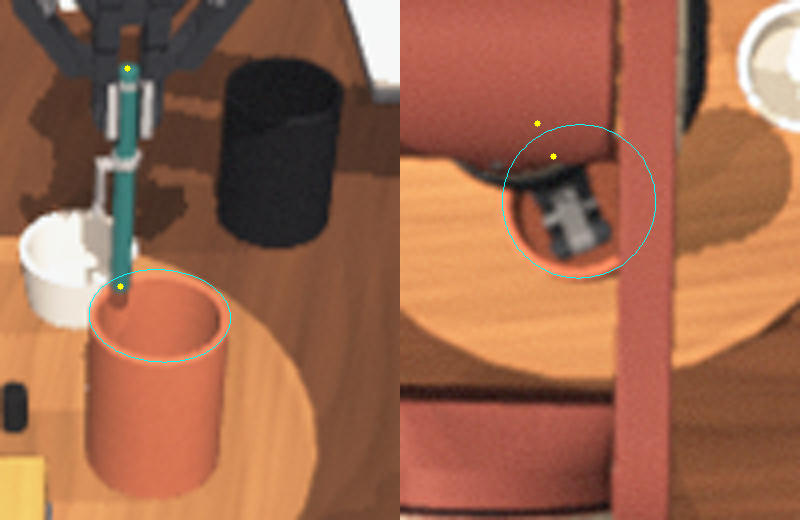

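View pics/wrist3.png

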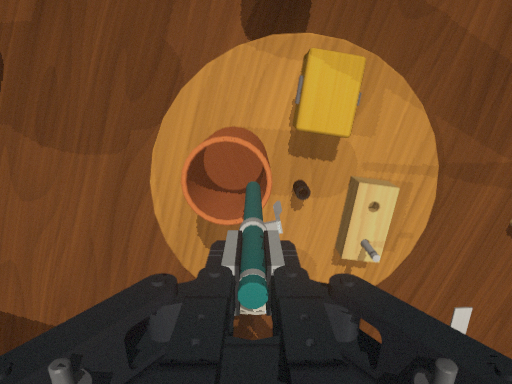

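```bash
python3 - <<'E'
from h import *
from scipy.optimize import least_squares
o=ctrl.get_obs();T=o['tool_pos']
s=ctrl.calibration('side');w=ctrl.calibration('wrist')
cr=lambda q:((q-[250,130]+.5)*4).round(0)
for h in (.08,.084,.088,.092): print(h,cr(proj(s,[T+[0,0,h-.1115],T+[0,0,h+.006-.1115]])).tolist())
for y in (15,25,35):
  a=np.array([np.cos(np.radians(y)),np.sin(np.radians(y)),0]);print(y,cr(proj(s,[T+a*.015+[0,0,.088-.1115],T+a*.016+[0,0,.056-.1115]])).tolist())
# rim: threshold bright orange in wrist picture, fit centre by annulus coverage
im=cv2.imread('pics/wrist3.png')[:,:,::-1].astype(int)
r,g,b=im[...,0],im[...,1],im[...,2]
print('px rim',im[180,184:192].tolist(),im[180,265:273].tolist())
m=((r>165)&(r-g>65)&(r-b>90)).astype(np.float32);
th=np.linspace(0,2*np.pi,360);best=[]
for X in np.arange(.444,.462,.0005):
  for Y in np.arange(.030,.048,.0005):
    sc=0
    for rr,sg in ((.0395,2),(.0355,-1),(.0435,-1),(.0382,1),(.0408,1)):
      q=proj(w,np.c_[X+rr*np.cos(th),Y+rr*np.sin(th),0*th+.14])
      sc+=sg*cv2.remap(m,q[:,0].astype(np.float32)[None],q[:,1].astype(np.float32)[None],cv2.INTER_LINEAR).mean()
    best.append((sc,X,Y))
best.sort();print(best[-6:])
E
```

```text
0.08 [[124.0, 176.0], [124.0, 167.0]]
0.084 [[124.0, 170.0], [124.0, 162.0]]
0.088 [[124.0, 165.0], [124.0, 156.0]]
0.092 [[124.0, 159.0], [125.0, 150.0]]
15 [[97.0, 165.0], [94.0, 210.0]]
25 [[98.0, 167.0], [95.0, 213.0]]
35 [[99.0, 170.0], [96.0, 216.0]]
px rim [[208, 119, 63], [184, 103, 55], [136, 71, 39], [98, 51, 21], [97, 54, 32], [99, 49, 29], [96, 51, 18], [92, 48, 26]] [[102, 53, 31], [111, 61, 34], [180, 100, 53], [211, 122, 67], [209, 120, 61], [211, 126, 71], [187, 107, 52], [173, 107, 53]]
[(np.float32(3.5529919), np.float64(0.453), np.float64(0.04000000000000001)), (np.float32(3.5724964), np.float64(0.4525), np.float64(0.04100000000000001)), (np.float32(3.5739474), np.float64(0.4525), np.float64(0.04000000000000001)), (np.float32(3.577672), np.float64(0.452), np.float64(0.04050000000000001)), (np.float32(3.5889945), np.float64(0.453), np.float64(0.04050000000000001)), (np.float32(3.6163168), np.float64(0.4525), np.float64(0.04050000000000001))]
```

```bash
python3 -m creep '[[255,0,0,15,0],[255,0,0,35,0],[255,0,0,55,0],[255,0,0,68,0],[255,0,0,74,0],[255,0,0,74,0],[255,0,0,74,0],[255,0,0,74,0]]'
python3 -m creep '[[255,0.2,2,0,0],[255,0.4,4,0,0],[255,0.4,4,0,0],[255,0.4,4,0,0],[255,0.4,4,0,0]]'
python3 -m creep '[[255,0.1,0.7,0,0],[255,0.1,0.7,0,0],[255,0.1,0.7,0,0]]'
python3 -m creep '[[255,0.1,0.7,0,0],[255,0.1,0.7,0,0],[255,0.1,0.7,0,0]]'
```

```text
t: 6.03
tool_pos: [0.4752, 0.0514, 0.2067]
tool_rot: [1.788, 2.581, 0.002]
contact_force: [-0.7, -0.8, -0.3]
opening: 0.0107
t: 6.45
tool_pos: [0.478, 0.0533, 0.2054]
tool_rot: [1.789, 2.582, 0.0]
contact_force: [-0.5, -0.4, -1.1]
opening: 0.0101
t: 6.7
tool_pos: [0.4785, 0.0536, 0.2052]
tool_rot: [-1.789, -2.582, 0.0]
contact_force: [0.2, 0.1, -0.7]
opening: 0.0103
t: 6.95
tool_pos: [0.4792, 0.0539, 0.2052]
tool_rot: [-1.789, -2.582, 0.0]
contact_force: [-0.4, 0.1, -0.3]
opening: 0.0107
```

```bash
for i in 1 ; do python3 -m creep '[[255,0.1,0.8,0,0],[255,0.1,0.8,0,0],[255,0.1,0.8,0,0],[255,0.1,0.8,0,0]]' | grep -v rot; done
python3 -m creep '[[255,0.1,0.8,0,0],[255,0.1,0.8,0,0],[255,0.1,0.8,0,0],[255,0.1,0.8,0,0]]' | grep -v rot
python3 -m creep '[[255,0.1,0.8,0,0],[255,0.1,0.8,0,0],[255,0.1,0.8,0,0],[255,0.1,0.8,0,0]]' | grep -v rot
```

```text
t: 7.28
tool_pos: [0.4799, 0.0543, 0.2052]
contact_force: [0.7, 0.5, -0.5]
opening: 0.0105
t: 7.62
tool_pos: [0.4806, 0.0547, 0.2052]
contact_force: [0.8, -0.3, 0.8]
opening: 0.0107
t: 7.95
tool_pos: [0.481, 0.0549, 0.2052]
contact_force: [-1.8, -1.0, 0.9]
opening: 0.0104
```

```bash
python3 -m creep '[[255,0,0.5,0,0],[255,0,0.5,0,0],[255,0,0.5,0,0]]' | grep -v rot
python3 - <<'E'
from h import *
import time
f=[];
for _ in range(4): ctrl.get_image('wrist'); o=ctrl.get_obs(); f.append(o['contact_force']); p=o['tool_pos']
print(np.mean(f,0).round(2),p.round(4))
E
```

```text
t: 8.2
tool_pos: [0.4815, 0.0551, 0.2052]
contact_force: [-2.1, -2.0, 2.2]
opening: 0.0105
[-2.74 -1.43  1.3 ] [0.4816 0.0551 0.2052]
```

```bash
python3 -m creep '[[255,-0.2,-2.2,0,0],[255,-0.2,-2.2,0,0],[255,-0.2,-2.2,0,0],[255,-0.2,-2.2,0,0]]' | grep -v rot
python3 -m creep '[[255,0,0,3,0],[255,0,0,6,0],[255,0,0,9,0],[255,0,0,12,0],[255,0,0,12,0],[255,0,0,12,0]]' | grep -v rot
python3 - <<'E'
from h import *
f=[]
im=ctrl.get_image('wrist')
for _ in range(3): ctrl.get_image('side'); o=ctrl.get_obs(); f.append(o['contact_force'])
print(np.mean(f,0).round(2),o['tool_pos'].round(4))
a=cv2.resize(im[130:280,170:310],(560,600),interpolation=cv2.INTER_CUBIC)
s=cv2.resize(ctrl.get_image('side')[150:270,255:303],(240,600),interpolation=cv2.INTER_CUBIC)
save(np.hstack([a,s]),'c4.png')
E
```

```text
t: 8.73
tool_pos: [0.4801, 0.0544, 0.2053]
contact_force: [0.1, -1.4, -0.5]
opening: 0.0105
t: 9.23
tool_pos: [0.4796, 0.0543, 0.1928]
contact_force: [0.6, -0.0, -0.5]
opening: 0.0107
[ 0.18  0.15 -0.24] [0.4799 0.0542 0.1935]
```

View pics/c4.png

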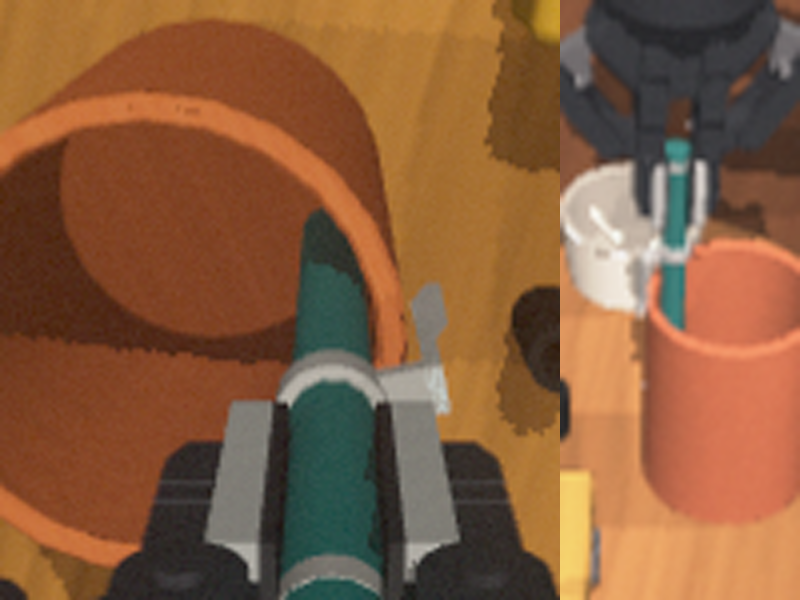

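Rod is inside and the leg outside the rim with no contact force, so I'll lower it further.

```bash
python3 -m creep '[[255,0,0,2,0],[255,0,0,4,0],[255,0,0,6,0],[255,0,0,8,0],[255,0,0,8,0],[255,0,0,8,0]]' | grep -v rot
python3 -m creep '[[255,0,0,2,0],[255,0,0,4,0],[255,0,0,6,0],[255,0,0,8,0],[255,0,0,8,0],[255,0,0,8,0]]' | grep -v rot
```

```text
t: 9.98
tool_pos: [0.4796, 0.0542, 0.1849]
contact_force: [0.1, 0.5, 0.0]
opening: 0.0103
t: 10.48
tool_pos: [0.4797, 0.0542, 0.177]
contact_force: [0.2, -0.8, -0.4]
opening: 0.0101
```

Bridge is about 13 mm above the rim by estimate. Smaller steps from here.

```bash
python3 -m creep '[[255,0,0,1.5,0],[255,0,0,3,0],[255,0,0,4,0],[255,0,0,4,0],[255,0,0,4,0]]' | grep -v rot
python3 -m creep '[[255,0,0,1,0],[255,0,0,2,0],[255,0,0,2,0],[255,0,0,2,0]]' | grep -v rot
python3 -m creep '[[255,0,0,1,0],[255,0,0,1.5,0],[255,0,0,1.5,0],[255,0,0,1.5,0]]' | grep -v rot
python3 -m creep '[[255,0,0,0.5,0],[255,0,0,1,0],[255,0,0,1,0],[255,0,0,1,0]]' | grep -v rot
```

```text
t: 10.9
tool_pos: [0.4797, 0.0543, 0.1731]
contact_force: [-0.1, 0.2, -0.3]
opening: 0.0106
t: 11.23
tool_pos: [0.4797, 0.0543, 0.1711]
contact_force: [-0.7, 1.1, -0.5]
opening: 0.01
t: 11.57
tool_pos: [0.4797, 0.0542, 0.1696]
contact_force: [0.2, 0.3, -0.9]
opening: 0.0102
t: 11.9
tool_pos: [0.4797, 0.0543, 0.1687]
contact_force: [0.4, -0.4, -0.4]
opening: 0.0107
```

```bash
for k in a; do
python3 -m creep '[[255,0,0,0.5,0],[255,0,0,1,0],[255,0,0,1,0],[255,0,0,1,0]]' | grep -v rot
done
python3 -m creep '[[255,0,0,0.5,0],[255,0,0,1,0],[255,0,0,1,0],[255,0,0,1,0]]' | grep -v rot
python3 -m creep '[[255,0,0,0.5,0],[255,0,0,0.7,0],[255,0,0,0.7,0],[255,0,0,0.7,0]]' | grep -v rot
```

```text
t: 12.23
tool_pos: [0.4798, 0.0542, 0.1677]
contact_force: [-0.8, 0.5, 0.4]
opening: 0.0101
t: 12.57
tool_pos: [0.4797, 0.0543, 0.1667]
contact_force: [0.4, -0.4, -0.5]
opening: 0.0105
t: 12.9
tool_pos: [0.4798, 0.0543, 0.166]
contact_force: [0.4, -0.5, -0.3]
opening: 0.0104
```

```bash
python3 -m creep '[[255,0,0,0.4,0],[255,0,0,0.7,0],[255,0,0,0.7,0],[255,0,0,0.7,0]]' | grep -v rot
```

```text
t: 13.23
tool_pos: [0.4798, 0.0542, 0.1653]
contact_force: [-0.4, -0.4, 0.9]
opening: 0.0101
```

```bash
python3 -m creep '[[255,0,0,0.4,0],[255,0,0,0.7,0],[255,0,0,0.7,0],[255,0,0,0.7,0]]' | grep -v rot
```

```text
t: 13.57
tool_pos: [0.4798, 0.0542, 0.1646]
contact_force: [-0.2, -0.2, -0.6]
opening: 0.0107
```

Bridge is now about 1 mm above the rim by estimate, still free. Going on one small step at a time.

```bash
python3 -m creep '[[255,0,0,0.4,0],[255,0,0,0.7,0],[255,0,0,0.7,0],[255,0,0,0.7,0]]' | grep -v rot
```

```text
t: 13.9
tool_pos: [0.4798, 0.0543, 0.1639]
contact_force: [0.3, 0.1, -1.3]
opening: 0.0103
```

```bash
python3 -m creep '[[255,0,0,0.4,0],[255,0,0,0.7,0],[255,0,0,0.7,0],[255,0,0,0.7,0]]' | grep -v rot
```

```text
t: 14.23
tool_pos: [0.4797, 0.0542, 0.1631]
contact_force: [0.8, 0.5, -1.0]
opening: 0.0103
```

```bash
python3 -m creep '[[255,0,0,0.3,0],[255,0,0,0.5,0],[255,0,0,0.5,0],[255,0,0,0.5,0]]' | grep -v rot
```

```text
t: 14.57
tool_pos: [0.4798, 0.0542, 0.1627]
contact_force: [-0.6, -0.6, -0.1]
opening: 0.0105
```

```bash
python3 -m creep '[[255,0,0,0.3,0],[255,0,0,0.6,0],[255,0,0,0.6,0],[255,0,0,0.6,0]]' | grep -v rot
```

```text
t: 14.9
tool_pos: [0.4798, 0.0542, 0.1621]
contact_force: [-0.3, -0.2, -0.0]
opening: 0.0103
```

```bash
python3 -m creep '[[255,0,0,0.3,0],[255,0,0,0.6,0],[255,0,0,0.6,0],[255,0,0,0.6,0]]' | grep -v rot
```

```text
t: 15.23
tool_pos: [0.4799, 0.0542, 0.1619]
contact_force: [-1.5, 1.1, 2.0]
opening: 0.0105
```

```bash
python3 -m creep '[[255,0,0,0.3,0],[255,0,0,0.6,0],[255,0,0,0.6,0],[255,0,0,0.6,0]]' | grep -v rot
```

```text
t: 15.57
tool_pos: [0.4801, 0.0543, 0.1618]
contact_force: [-1.5, 0.0, 5.7]
opening: 0.0106
```

```bash
python3 -m creep '[[255,0,0,0.3,0],[255,0,0,0.6,0],[255,0,0,0.6,0],[255,0,0,0.6,0]]' | grep -v rot
```

```text
t: 15.9
tool_pos: [0.4803, 0.0543, 0.1617]
contact_force: [-2.7, -0.4, 7.1]
opening: 0.0101
```

Contact is at z ≈ 0.1619, which gives a clip height of 89.7 mm, within the stated range. Bridge is seated with 7 N and the foot is well off the floor. I'll relieve most of the preload, then open slowly.

```bash
python3 -m creep '[[255,0,-0.2,-0.5,0],[255,0,-0.4,-1.0,0],[255,0,-0.4,-1.0,0],[255,0,-0.4,-1.0,0]]' 20 | grep -v rot
python3 -m creep '[[215,0,0,0,0],[212,0,0,0,0],[208,0,0,0,0],[205,0,0,0,0],[200,0,0,0,0],[195,0,0,0,0],[190,0,0,0,0],[190,0,0,0,0]]' | grep -v rot
```

```text
t: 16.23
tool_pos: [0.4798, 0.0542, 0.1618]
contact_force: [-0.7, -0.2, 4.6]
opening: 0.0107
t: 16.9
tool_pos: [0.4794, 0.0541, 0.1613]
contact_force: [-0.5, -0.4, -0.8]
opening: 0.0214
```

```bash
python3 -m creep '[[150,0,0,0,0],[120,0,0,0,0],[120,0,0,0,0],[120,0,0,-5,0],[120,0,0,-15,0],[120,0,0,-30,0],[120,0,0,-50,0],[120,0,0,-75,0],[120,0,0,-100,0],[120,0,0,-130,0],[120,0,0,-130,0],[120,0,0,-130,0]]' | grep -v rot
python3 - <<'E'
from h import *
w=ctrl.get_image('wrist');s=ctrl.get_image('side')
print(ctrl.boxes_of('side','barrel')[:1],proj(ctrl.calibration('side'),[[.4798,.0542,.202],[.4798,.0542,.14]]))
a=cv2.resize(w[120:300,160:320],(533,600),interpolation=cv2.INTER_CUBIC)
b=cv2.resize(s[150:270,253:306],(265,600),interpolation=cv2.INTER_CUBIC)
save(np.hstack([a,b]),'c5.png')
E
```

```text
t: 17.9
tool_pos: [0.4807, 0.0541, 0.2951]
contact_force: [0.1, -0.6, -0.1]
opening: 0.0453
[{'rect': [271.4, 191.2, 11.9, 22.1], 'conf': 0.43}] [[277.52568868 189.78497696]
 [276.8894403  210.20565206]]
```

View pics/c5.png

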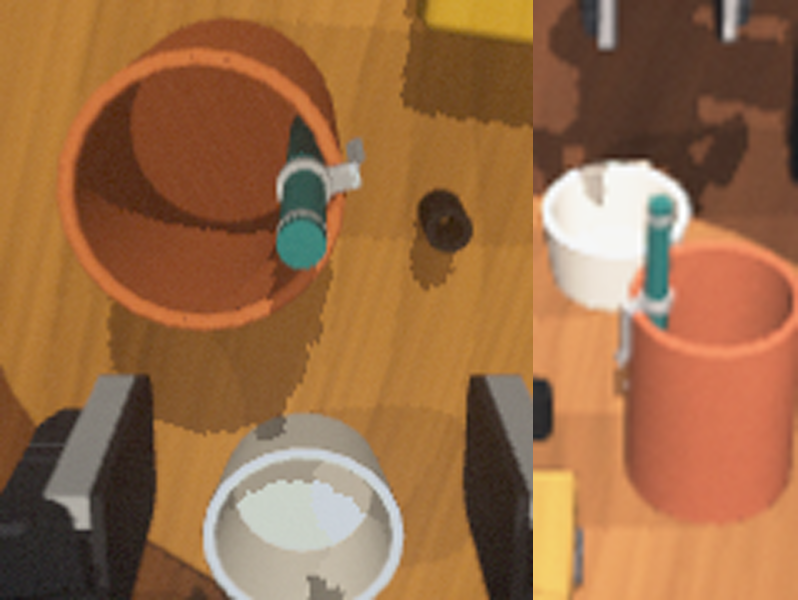

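Barrel hangs upright on the rim with its leg outside, the crock is standing, and the gripper is clear. Handing in.

```bash
python3 -c "
from station import ctrl
print(ctrl.finish_job())"
```

```text
the job is handed in; nothing more can be done
None
```

The barrel is hanging by its clip on the rim of the terracotta crock, and I handed the job in at about 18 s of the 45 s. The station gave no verdict.

- **Placing:** I gripped the bare end, lifted the barrel out of the stand and lowered its foot into the crock. I found the inner wall by touch at about 3 N, backed off, and lowered in steps of 0.5 to 1 mm until the bridge met the rim. The reading rose to about 7 N, which I eased to about 4.6 N before opening slowly and rising clear.
- **Final pictures:** They show the barrel upright inside the crock, the clip leg outside, the bridge on the rim, the crock standing, and the gripper well clear. The box and ramekin were only partly in view and the stand not at all.
- **Clip height:** Contact put it at about 89.7 mm, so the foot should be roughly 25 mm above the crock's underside.
- **Disagreements:** The pictures gave a clip height of 85 to 90 mm and a clip direction of 20 to 33 degrees. One least-squares fit gave impossible values (106 mm, 57 degrees), so I discarded it and relied on contact.
- **Not measured:** I did not re-measure the crock's position after the wall touch. In the pictures it looks unmoved to within a few millimetres.

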